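# Close the battery bay of the shop's door chime

### The arm

A 7-joint arm with a two-finger parallel gripper is mounted at the origin on a cart in front of the work surface, level with it; the furniture and walls round the work are solid. World frame = base frame: x ahead of the robot, y to its left, z up, the work surface at z = 0. Lengths are in m, angles in rad, forces in N, time in s.
With the tool pointing down it reaches from about 0.4 to 0.85 m from the base axis. Payload 10.4 kg.
Tool frame: the origin (TCP) lies on the centre line of the jaws, within the pads' length; the fingertips stand 22 mm ahead of it and the grasp point (between the pads) lies 3 mm ahead of it; x points along the fingers, y is the direction in which the jaws open and shut, and the axes are right-handed (so a half turn about x gives the same grasp; the last joint's range is limited). The gripper opens to 87 mm and grips with 3 to 60 N. Pads are 19 mm wide; open, the fingers measure 117 mm over their backs; the gripper's body (75 mm by 190 mm) begins 51 mm behind the grasp point.
Start: joints at [-1.175, 0.332, -0.065, 1.46, 0.022, 1.35, -0.088], TCP at [0.254, 0.571, 0.245] pointing down, gripper open.
Joint ranges: [-2.6, 2.6], [-0.5, 2.12], [-1.47, 1.34], [0.16, 2.42], [-1.27, 4.41], [0.06, 2.06], [-2.6, 2.6]. Speed limits (rad/s): [2.22, 2.22, 2.79, 2.79, 3.14, 3.14, 3.14].

### API

Orientations are given as a unit quaternion [x, y, z, w].
In Python, from bench import * gives the robot as it stands.
- The arm moves only by the tool arm_command, never from a script. Its argument "targets" is one flat list of numbers, 7 for each row, row after row: the turn, a rotation vector about the tool's x, y, z in units of 45 degrees (1.0 is 45 degrees), then the shift along the tool's x, y, z in units of 25 mm (1.0 is 25 mm), then the opening, from 0 (shut) to 1 (fully open). In form: [wx, wy, wz, tx, ty, tz, fingers, wx, wy, wz, tx, ty, tz, fingers, ...]. A call has 1 to 12 rows; each row shifts and turns the pose as measured when the row begins, along the tool's axes as they then stand; what a row does not reach is not made up. A row lasts 1/12 s, in which the tool goes at most 41.7 mm and 7.16 degrees, less where a joint would pass 70% of its speed; a pose out of reach is approached as far as the arm can. A call with a number of a shift or a turn outside -1 to 1 is refused whole. A call with a gripper value outside its range is refused whole. The fingers move at their own pace and stop on an object; "newtons" is the grip in N (left out, the last holds). Time passes only in rows, so rows that do not move let the fingers close. It gives the time, the measured TCP pose, the force and the opening at its end, in the units of the state.
- read_state(): the state, without advancing time (a new reading comes with each control period).
- camera(name): name is "scene" or "top" or "wrist"; returns the picture (420x560x3 uint8, red, green, blue); there is no depth.
- calibration(name): a dict with "camera_matrix" (3x3 intrinsics, pixels), "R" (3x3) and "t" (3): a world point X has camera coordinates R X + t; the wrist camera has in their place "tool_from_camera" (4x4, takes a point from camera to tool coordinates, whose origin is the TCP and whose axes are the tool frame's). Camera axes: x right, y down, z forward; pixel columns grow to the right and rows downward; lengths in m; the calibration is good to about 2 mm. A picture is of the moment at which its call begins: read the wrist's pose just before it. calibration takes no time and is no camera call.
- close_job(): hands the job in, once; it reports no verdict.
The state is a dict: "time": time; "joint_positions": joint angles; "joint_vel": joint speeds; "joint_torque": joint torques, N m; "ee_pos": TCP position; "eef_rot": TCP orientation; "ft_force": force on the tool from outside, world axes, zero at the start; "torque": the same for the moment, N m; "width": finger opening in m.
Only numpy, scipy, OpenCV 4.12 (cv2) and the standard library are available. Lean on these libraries where they do the work, as an engineer would, in place of code of your own. Each camera call takes 0.05 s, during which the arm holds its last target.

### The job

The door chime has fresh batteries. Take the cream battery cover that has a lip (leave the grey one, which belongs to another unit, where it lies), hook its lip into the slot at the end of the cream chime opposite the orange catch while the other end is still raised, then swing it down and press until the orange catch snaps over it and it lies flat. Then let go.

Things in the scene. Friction and masses are not known exactly. Their poses are not given: they have to be found in the camera images.
- cover: Loose cream battery cover, about 110 g, lying flat: plate 116 x 80 x 8 mm (x, y, z); a lip 56 mm wide, 4 mm thick, 22 mm long juts from its -x edge, level with the underside; on top in the middle a black grip rib 60 mm long (x), 14 mm wide (y), its top 36 mm above the underside. Origin: centre of the plate's underside; z up.
- cover_lip (a point): Middle of the tip of the cover's lip, 80 mm from the cover's origin along its -x, 2 mm above the underside. Tilted 20 to 25 degrees, lip down, it slides into the chime's slot (90 mm wide) along the slot's roof, which slopes from 17 mm above the floor at the mouth to 8 mm at the back wall.
- chime: Fixed cream chime, 200 x 110 mm, battery bay up. Origin: centre of underside, z up, +x to the orange catch. Rim (cover's seat) and slot floor at z = 40 mm. Slot: mouth x = -56, back wall x = -76. Catch nose x = 58, z = 52, top z = 65 mm; it yields to +x (1 to 5 N) as the cover is pressed down with 5 to 15 N, then snaps over. Cover home: its origin at x = 4, y = 0 (+-10), z = 40 mm, axes parallel.
- grey_cover: Loose dark grey cover of another unit: same plate and rib, no lip. Origin: centre of the plate's underside. To be left alone.
Not all that is in view belongs to the job. Leave any blue look-alike of the cover alone.

How it is judged:
On the way:
1. the lip is in the slot while the other end is still raised (tilted more than 6 degrees) (x of cover_lip in the frame of chime between -0.082 and -0.06 m and z of cover_lip in the frame of chime between 0.036 and 0.055 m and angle between the z axis of cover and the z axis of chime, either way round above 0.105 rad), for 0.1 s.
At the end, for the whole second after the job is handed in: The cream cover lies flat on the chime's rim (within 3 degrees and 4 mm in height), its lip in the slot and its other end under the orange catch, within 10 mm lengthwise, 17 mm sideways and 14 degrees in direction of home, released and at rest (x of cover_lip in the frame of chime below -0.064 m and z of cover_lip in the frame of chime below 0.048 m and x of cover in the frame of chime between -0.006 and 0.014 m and y of cover in the frame of chime between -0.017 and 0.017 m and z of cover in the frame of chime between 0.036 and 0.044 m and angle between the z axis of cover and the z axis of chime, either way round below 0.055 rad and angle between the x axis of cover and the x axis of chime, either way round below 0.25 rad and linear speed of cover below 0.02 m/s and contact force between cover and the fingers below 0.1 N); the robot touches nothing.
It fails at once if the grey cover is moved by more than 30 mm (distance of grey_cover from where it was at the start of the episode above 0.03 m).
It also fails if it takes over 40 s, if anything falls off the work surface, if the arm or the gripper's body presses on something with over 40 N, if the wrist force passes 120 N, or if a joint passes its speed limit or range.

## Working session

There is one attempt and no reset: what is moved stays moved. The work goes in short steps, Python scripts to look and compute and a tool call to move; the robot and the scene stay as the last step left them, time stands still between calls to the robot, and variables do not carry over. Pictures are saved under pics/ and viewed, and the job is handed in when it is done.

Besides the shell and the picture viewer there is one more tool, called after ">>>" by a JSON object that holds its "op" and its "data", one argument or row to a line. arm_command: Moves the arm, as the interface text tells. Shifts and turns lie within -1 to 1; 1 stands for 25 mm of shift or 45 degrees of turn. Its arguments: {"type":"object","properties":{"targets":{"type":"array","items":{"type":"number","minimum":-1,"maximum":1}},"newtons":{"type":"number"}},"required":["targets"]}

```bash
ls; mkdir -p pics; python3 - <<'E'
from bench import *
import cv2,numpy as np
s=read_state(); print({k:np.round(v,3) for k,v in s.items()})
for n in ["scene","top"]:
    cv2.imwrite(f"pics/{n}0.png",camera(n)[...,::-1])
for n in ["scene","top","wrist"]:
    print(n,{k:np.round(v,4).tolist() for k,v in calibration(n).items()})
E
```

```text
pics
{'time': np.float64(0.0), 'joint_positions': array([-1.175,  0.333, -0.065,  1.461,  0.022,  1.35 , -0.088]), 'joint_vel': array([ 0.002,  0.002, -0.002, -0.001, -0.002,  0.001, -0.001]), 'joint_torque': array([-0.0000e+00, -6.2326e+01,  2.5000e-02, -3.8990e+01, -6.1000e-02,
        4.0000e-02,  0.0000e+00]), 'ee_pos': array([0.254, 0.571, 0.244]), 'eef_rot': array([ 0.146,  0.692, -0.147,  0.692]), 'ft_force': array([-0.03 , -0.589,  0.681]), 'torque': array([0.038, 0.02 , 0.014]), 'width': np.float64(0.087)}
scene {'camera_matrix': [[485.9786, 0.0, 270.7456], [0.0, 485.9786, 206.2618], [0.0, 0.0, 1.0]], 'R': [[-0.7114, -0.7027, 0.0072], [-0.3505, 0.3459, -0.8704], [0.6092, -0.6217, -0.4924]], 't': [0.3597, 0.1943, 1.3938]}
top {'camera_matrix': [[469.3648, 0.0, 280.6653], [0.0, 469.3648, 205.4041], [0.0, 0.0, 1.0]], 'R': [[-0.0187, -0.9998, -0.0105], [-0.9989, 0.0191, -0.0427], [0.0429, 0.0097, -0.999]], 't': [0.0691, 0.4744, 1.7352]}
wrist {'camera_matrix': [[291.3809, 0.0, 280.8152], [0.0, 291.3809, 211.9195], [0.0, 0.0, 1.0]], 'tool_from_camera': [[0.0006, -0.2666, 0.9638, -0.1406], [1.0, 0.0007, -0.0004, 0.0005], [-0.0005, 0.9638, 0.2666, -0.0725], [0.0, 0.0, 0.0, 1.0]]}
```

View pics/scene0.png

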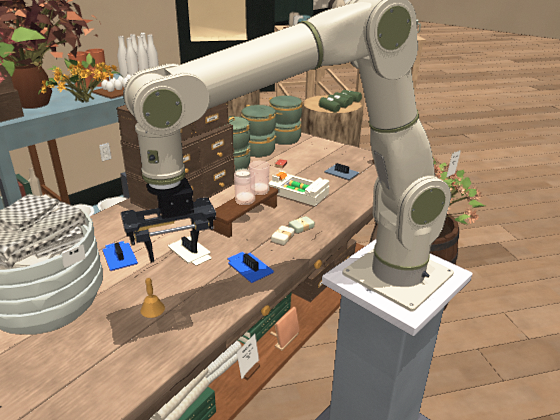

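View pics/top0.png

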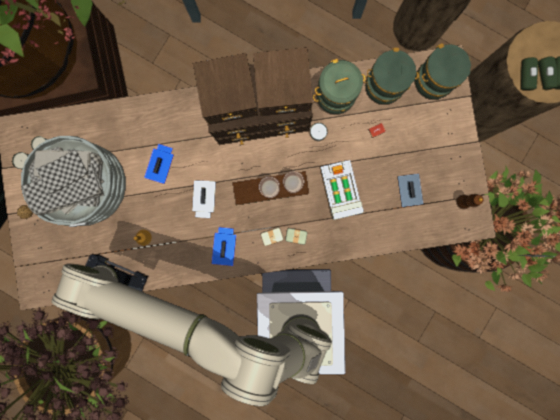

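```bash
python3 - <<'E'
import cv2
im=cv2.imread("pics/top0.png")
a=im[170:230,180:240]; b=im[150:225,310:370]
cv2.imwrite("pics/t_a.png",cv2.resize(a,None,fx=8,fy=8,interpolation=cv2.INTER_CUBIC))
cv2.imwrite("pics/t_b.png",cv2.resize(b,None,fx=8,fy=8,interpolation=cv2.INTER_CUBIC))
E
```

```text
(no output)
```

View pics/t_a.png

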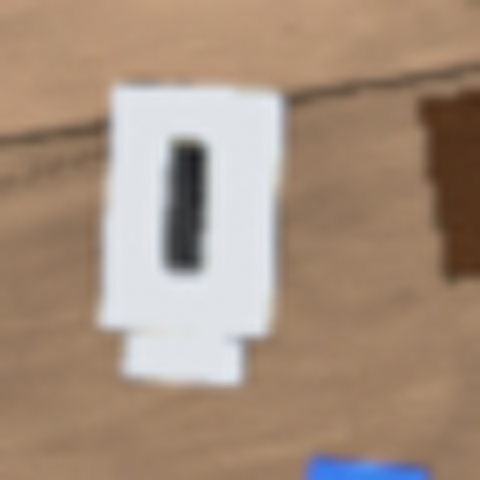

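View pics/t_b.png

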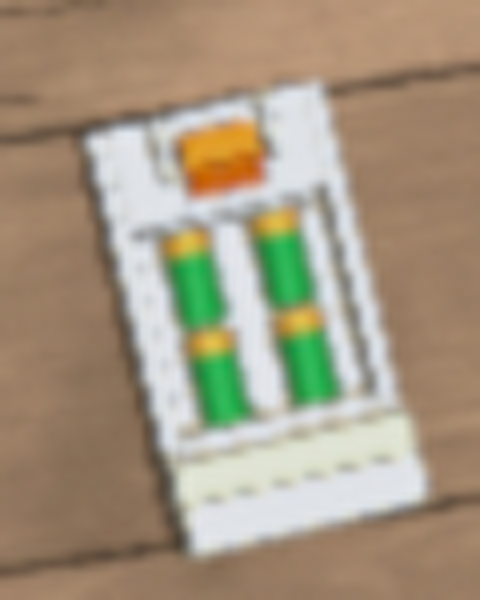

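```bash
cat > h.py <<'E'
import numpy as np, cv2
from bench import *
from scipy.spatial.transform import Rotation as Ro
def ray(name,uv,st=None):
    c=calibration(name); K=np.array(c["camera_matrix"]); uv=np.atleast_2d(uv).astype(float)
    d=np.c_[uv,np.ones(len(uv))]@np.linalg.inv(K).T
    if name=="wrist":
        T=np.array(c["tool_from_camera"]); R0=Ro.from_quat(st["eef_rot"]).as_matrix()
        return R0@T[:3,3]+np.array(st["ee_pos"]), d@(R0@T[:3,:3]).T
    R=np.array(c["R"]);t=np.array(c["t"])
    return -R.T@t, d@R
def onz(name,uv,z,st=None):
    o,d=ray(name,uv,st); return o+d*((z-o[2])/d[:,2])[:,None]
def proj(name,X,st=None):
    c=calibration(name);K=np.array(c["camera_matrix"]);X=np.atleast_2d(X)
    if name=="wrist":
        T=np.array(c["tool_from_camera"]);R0=Ro.from_quat(st["eef_rot"]).as_matrix()
        p=((X-np.array(st["ee_pos"]))@R0-T[:3,3])@T[:3,:3]
    else: p=X@np.array(c["R"]).T+np.array(c["t"])
    p=p@K.T; return p[:,:2]/p[:,2:]
E
python3 - <<'E'
from h import *
np.set_printoptions(precision=4,suppress=True)
o,_=ray("top",[[0,0]]);print(o)
a=np.array([[112,88],[284,92],[268,335],[100,325],[122,375],[242,385]])/8+[180,170]-.44
print("cover",onz("top",a,0.006))
r=np.array([[172,138],[208,140],[203,272],[166,270]])/8+[180,170]-.44
print("rib",onz("top",r,0.036))
b=np.array([[88,135],[322,82],[425,498],[192,555]])/8+[310,150]-.44
for z in (.04,.06): print("chime",onz("top",b,z))
o_=np.array([[180,132],[258,122],[268,185],[192,195],[185,165],[262,150]])/8+[310,150]-.44
print("catch",onz("top",o_,.065))
s=read_state();print(Ro.from_quat(s["eef_rot"]).as_matrix())
E
```

```text
[0.4008 0.0431 1.7545]
cover [[0.5751 0.3845 0.006 ]
 [0.5716 0.3039 0.006 ]
 [0.4581 0.3129 0.006 ]
 [0.4642 0.3913 0.006 ]
 [0.4407 0.3813 0.006 ]
 [0.435  0.3253 0.006 ]]
rib [[0.5485 0.3513 0.036 ]
 [0.5473 0.3347 0.036 ]
 [0.4866 0.3377 0.036 ]
 [0.4878 0.3547 0.036 ]]
chime [[ 0.6145 -0.0891  0.04  ]
 [ 0.6367 -0.1968  0.04  ]
 [ 0.4452 -0.2389  0.04  ]
 [ 0.4212 -0.1322  0.04  ]]
chime [[ 0.612  -0.0876  0.06  ]
 [ 0.634  -0.194   0.06  ]
 [ 0.4447 -0.2356  0.06  ]
 [ 0.421  -0.1301  0.06  ]]
catch [[ 0.6119 -0.1287  0.065 ]
 [ 0.6157 -0.164   0.065 ]
 [ 0.5871 -0.1678  0.065 ]
 [ 0.5832 -0.1334  0.065 ]
 [ 0.5969 -0.1306  0.065 ]
 [ 0.603  -0.1655  0.065 ]]
[[-0.0005  0.4066  0.9136]
 [-0.0011  0.9136 -0.4066]
 [-1.     -0.0012  0.    ]]
```

>>> {"op": "arm_command", "data": {
  "targets": [0,0,0,0,-0.33,1,1,0,0,0,0,-0.33,1,1,0,0,0,0,-0.33,1,1,0,0,0,0,-0.33,1,1,0,0,0,0,-0.33,1,1,0,0,0,0,-0.33,1,1,0,0,0,0,-0.33,1,1,0,0,0,0,-0.33,1,1,0,0,0,0,-0.33,1,1,0,0,0,0,-0.33,1,1,0,0,0,0,-0.33,1,1,0,0,0,0,-0.33,1,1]
}}

```text
time: 1.1
ee_pos: [0.4902, 0.3531, 0.2376]
eef_rot: [0.139, 0.695, -0.145, 0.69]
ft_force: [-0.0, -0.4, 0.9]
width: 0.0872
```

>>> {"op": "arm_command", "data": {
  "targets": [-0.15,0,0,0,0,0.3,1,-0.15,0,0,0,0,0.3,1,-0.15,0,0,0,0,0.3,1,0,0,0,0,0,0,1,0,0,0,0,0,0,1]
}}

```text
time: 1.52
ee_pos: [0.5177, 0.3379, 0.2351]
eef_rot: [0.014, 0.71, -0.023, 0.703]
ft_force: [0.2, 0.4, 0.3]
width: 0.0868
```

```bash
python3 - <<'E'
from h import *
np.set_printoptions(precision=4,suppress=True)
s=read_state();im=camera("wrist");cv2.imwrite("pics/w1.png",im[...,::-1])
import pickle;pickle.dump(s,open("s1.pkl","wb"))
print(s["ee_pos"],Ro.from_quat(s["eef_rot"]).as_matrix())
print(s["joint_positions"],s["time"])
E
```

```text
[0.5177 0.3379 0.2351] [[-0.0106  0.0515  0.9986]
 [-0.0123  0.9986 -0.0516]
 [-0.9999 -0.0128 -0.01  ]]
[-0.7147  0.3302  0.0774  1.4852 -0.0221  1.343   0.8831] 1.5167
```

View pics/w1.png

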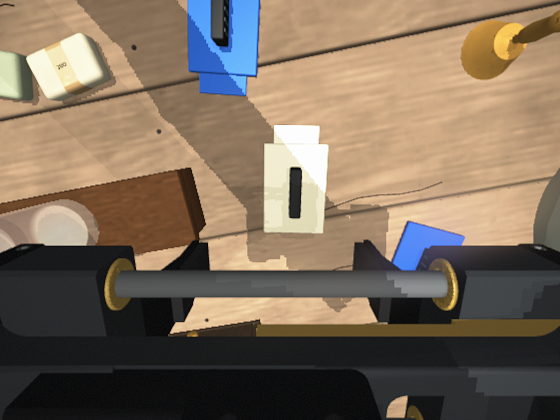

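```bash
python3 - <<'E'
from h import *
import pickle
np.set_printoptions(precision=4,suppress=True)
s=pickle.load(open("s1.pkl","rb"));im=cv2.imread("pics/w1.png")
sub=im[110:245,245:345]; hsv=cv2.cvtColor(sub,cv2.COLOR_BGR2HSV)
m=((hsv[...,1]<75)&(hsv[...,2]>150)).astype(np.uint8)
mb=(hsv[...,2]<60).astype(np.uint8)
for nm,mm,z in(("cov",m,.008),("rib",mb,.036)):
    cs,_=cv2.findContours(mm,cv2.RETR_EXTERNAL,cv2.CHAIN_APPROX_NONE);c=max(cs,key=cv2.contourArea)
    hull=c.reshape(-1,2)+[245,110]
    P=onz("wrist",hull,z,s)[:,:2]
    r=cv2.minAreaRect((P*1000).astype(np.float32));print(nm,cv2.contourArea(c),r,cv2.boxPoints(r))
cv2.imwrite("pics/w1c.png",cv2.resize(im[110:245,245:345],None,fx=4,fy=4,interpolation=cv2.INTER_CUBIC))
E
```

```text
cov 6264.0 ((505.2012939453125, 353.9492492675781), (79.1566390991211, 138.12608337402344), 86.22866821289062) [[433.6846 318.9992]
 [571.5115 309.914 ]
 [576.718  388.8993]
 [438.8911 397.9845]]
rib 481.5 ((514.7256469726562, 352.402099609375), (13.063261985778809, 59.40837478637695), 85.8053207397461) [[484.6233 348.0607]
 [543.8725 343.7152]
 [544.828  356.7435]
 [485.5788 361.089 ]]
```

View pics/w1c.png

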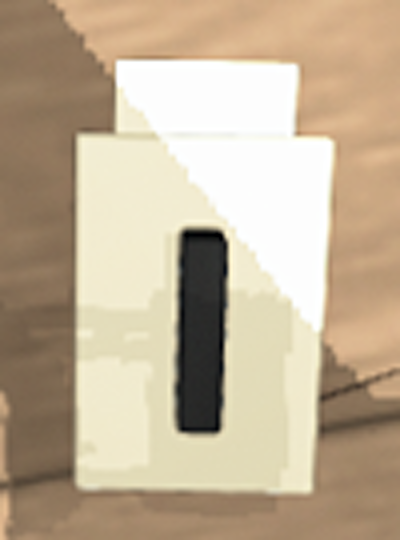

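```bash
cat >> h.py <<'E'
def Rtool(yaw,tilt=0):
    """tool z along yaw heading, fingers down, then tilted about tool y(lip down positive), degrees"""
    z=np.array([np.cos(np.radians(yaw)),np.sin(np.radians(yaw)),0]);x=np.array([0,0,-1.]);y=np.cross(z,x)
    # cover x = tool z rises by tilt
    t=np.radians(tilt)
    z2=np.cos(t)*z-np.sin(t)*x; x2=np.cos(t)*x+np.sin(t)*z
    return np.c_[x2,y,z2]
def need(p,R,s=None):
    s=s or read_state();R0=Ro.from_quat(s["eef_rot"]).as_matrix()
    w=Ro.from_matrix(R0.T@R).as_rotvec()/np.radians(45); d=R0.T@(np.array(p)-s["ee_pos"])/.025
    print("turn units",w.round(3),"shift units",d.round(3)," t",round(float(s["time"]),2))
E
python3 -c "
from h import *
need([.516,.350,.1],Rtool(-4))
print(Rtool(-4))"
```

```text
turn units [ 0.023 -0.012  0.017] shift units [ 5.398  0.548 -0.034]  t 1.57
[[ 0.          0.06975647  0.99756405]
 [ 0.          0.99756405 -0.06975647]
 [-1.          0.          0.        ]]
```

>>> {"op": "arm_command", "data": {
  "targets": [0.023,-0.012,0.017,0.9,0.1,0,1,0,0,0,0.9,0.1,0,1,0,0,0,0.9,0.1,0,1,0,0,0,0.9,0.1,0,1,0,0,0,0.9,0.1,0,1,0,0,0,0.9,0.05,0,1,0,0,0,0,0,0,1]
}}

```text
time: 2.15
ee_pos: [0.5143, 0.3567, 0.097]
eef_rot: [0.034, 0.706, -0.03, 0.707]
ft_force: [-1.2, -0.5, -0.6]
width: 0.0873
```

```bash
python3 - <<'E'
from h import *
import pickle
np.set_printoptions(precision=4,suppress=True)
s=read_state();im=camera("wrist")[...,::-1].copy();cv2.imwrite("pics/w2.png",im)
pickle.dump(s,open("s2.pkl","wb"))
hsv=cv2.cvtColor(im,cv2.COLOR_BGR2HSV)
sub=hsv[110:260,245:345]
print(s["ee_pos"]);need([.516,.350,.033],Rtool(-4),s)
E
```

```text
[0.5143 0.3567 0.097 ]
turn units [-0.028  0.002 -0.007] shift units [ 2.557 -0.276  0.09 ]  t 2.15
```

View pics/w2.png

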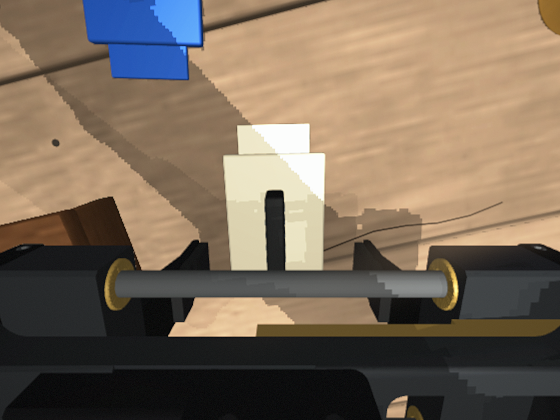

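```bash
python3 - <<'E'
from h import *
import pickle
np.set_printoptions(precision=4,suppress=True)
s=pickle.load(open("s2.pkl","rb"))
print(onz("wrist",[[265,191],[285,191]],.036,s))
print(onz("wrist",[[224,156],[325,154]],.008,s),onz("wrist",[[237,126],[309,125]],.004,s))
E
```

```text
[[0.4816 0.3491 0.036 ]
 [0.4829 0.3632 0.036 ]]
[[0.4568 0.3185 0.008 ]
 [0.4624 0.3966 0.008 ]] [[0.4354 0.3309 0.004 ]
 [0.4397 0.386  0.004 ]]
```

>>> {"op": "arm_command", "data": {
  "targets": [-0.028,0,-0.007,0.8,-0.15,0.03,1,0,0,0,0.8,0,0.02,1,0,0,0,0.8,0,0,1,0,0,0,0.15,0,0,1,0,0,0,0,0,0,1]
}}

```text
time: 2.62
ee_pos: [0.5186, 0.358, 0.0432]
eef_rot: [0.029, 0.703, -0.023, 0.711]
ft_force: [1.0, 0.3, 0.6]
width: 0.0868
```

```bash
python3 - <<'E'
from h import *
s=read_state();print(s["ee_pos"]);need([.515,.353,.033],Rtool(-4),s)
E
```

```text
[0.51859105 0.35801045 0.04320844]
turn units [-0.006  0.014 -0.011] shift units [ 0.405 -0.214 -0.133]  t 2.62
```

>>> {"op": "arm_command", "data": {
  "targets": [0,0.014,-0.01,0.4,-0.15,-0.1,1,0,0,0,0,0,0,1]
}}

```text
time: 2.78
ee_pos: [0.5167, 0.3554, 0.0359]
eef_rot: [0.028, 0.706, -0.026, 0.707]
ft_force: [-0.4, -0.6, -0.4]
width: 0.0871
```

```bash
python3 - <<'E'
from h import *
s=read_state();print(s["ee_pos"]);need([.515,.353,.033],Rtool(-4),s)
E
```

```text
[0.51669243 0.35543724 0.03585898]
turn units [-0.008  0.002 -0.003] shift units [ 0.114 -0.103 -0.06 ]  t 2.78
```

>>> {"op": "arm_command", "data": {
  "targets": [0,0,0,0.1,-0.08,-0.05,1,0,0,0,0,0,0,0,0,0,0,0,0,0,0,0,0,0,0,0,0,0,0,0,0,0,0,0,0,0,0,0,0,0,0,0,0,0,0,0,0,0,0],
  "newtons": 45
}}

```text
time: 3.37
ee_pos: [0.5171, 0.3546, 0.0374]
eef_rot: [0.03, 0.705, -0.025, 0.709]
ft_force: [0.1, -0.4, -0.1]
width: 0.055
```

>>> {"op": "arm_command", "data": {
  "targets": [0,0,0,0,0,0,0,0,0,0,0,0,0,0,0,0,0,0,0,0,0,0,0,0,0,0,0,0,0,0,0,0,0,0,0,0,0,0,0,0,0,0,0,0,0,0,0,0,0,0,0,0,0,0,0,0]
}}

```text
time: 4.03
ee_pos: [0.5171, 0.3544, 0.0374]
eef_rot: [0.029, 0.705, -0.025, 0.709]
ft_force: [0.3, -0.2, -0.1]
width: 0.0135
```

```bash
python3 - <<'E'
from h import *
s=read_state();print(s["ee_pos"],s["width"],s["ft_force"])
E
```

```text
[0.51710285 0.35437614 0.03740905] 0.01353903775483353 [ 0.27958415 -0.17184408 -0.12997449]
```

>>> {"op": "arm_command", "data": {
  "targets": [0,0,0,-0.5,0,0,0,0,0,0,-1,0,0,0,0,0,0,-1,0,0,0,0,0,0,-1,0,0,0,0,0,0,-1,0,0,0,0,0,0,-1,0,0,0,0,0,0,-1,0,0,0,0,0,0,-1,0,0,0,0,0,0,-1,0,0,0,0,0,0,0,0,0,0]
}}

```text
time: 4.87
ee_pos: [0.5132, 0.3515, 0.2648]
eef_rot: [0.029, 0.706, -0.026, 0.707]
ft_force: [0.0, -0.5, -0.6]
width: 0.0138
```

```bash
python3 - <<'E'
from h import *
s=read_state();print(s["ee_pos"],s["width"],s["ft_force"]);need([.52,-.16,.27],Rtool(-4),s);need([.52,-.16,.27],Rtool(12.5),s)
cv2.imwrite("pics/s3.png",camera("scene")[...,::-1])
E
```

```text
[0.51320213 0.35151473 0.26478132] 0.013820797167885385 [ 0.02924409 -0.53518911 -0.62434452]
turn units [-0.01   0.002 -0.005] shift units [ -0.284 -20.377   1.852]  t 4.87
turn units [-0.376  0.003 -0.005] shift units [ -0.284 -20.377   1.852]  t 4.87
```

View pics/s3.png

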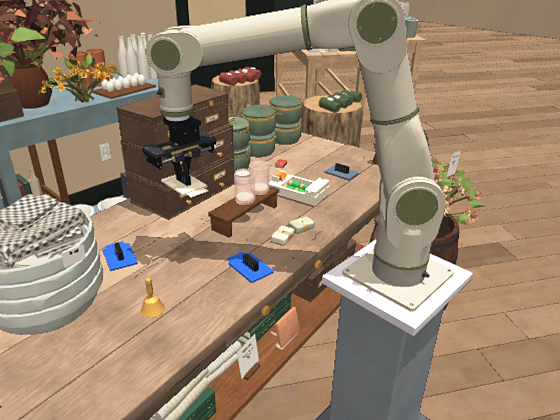

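```bash
python3 - <<'E'
from h import *
for z in(0.05,.1,.15,.2): print(z,proj("scene",onz("top",[[293,182],[270,187]],z)).round(0).tolist())
E
```

```text
0.05 [[257.0, 195.0], [243.0, 205.0]]
0.1 [[258.0, 182.0], [244.0, 192.0]]
0.15 [[259.0, 170.0], [245.0, 179.0]]
0.2 [[260.0, 157.0], [246.0, 165.0]]
```

>>> {"op": "arm_command", "data": {
  "targets": [0,0,0,-0.3,-0.6,0.09,0,0,0,0,-0.3,-1,0.09,0,0,0,0,-0.3,-1,0.09,0,0,0,0,0,-1,0.09,0,0,0,0,0,-1,0.09,0,0,0,0,0,-1,0.09,0,0,0,0,0,-1,0.09,0,0,0,0,0,-1,0.09,0,0,0,0,0,-1,0.09,0,0,0,0,0,-1,0.09,0,0,0,0,0,-1,0.09,0,0,0,0,0,-1,0.09,0]
}}

```text
time: 5.92
ee_pos: [0.5093, 0.0442, 0.2775]
eef_rot: [0.024, 0.712, -0.026, 0.701]
ft_force: [1.0, 0.2, -1.7]
width: 0.0135
```

```bash
python3 - <<'E'
from h import *
s=read_state();print(s["ee_pos"],s["width"],s["ft_force"]);need([.52,-.16,.27],Rtool(-4),s);need([.52,-.16,.27],Rtool(12.5),s)
E
```

```text
[0.50926468 0.04420266 0.27748652] 0.013529747184773124 [ 0.96436998  0.22742956 -1.68594569]
turn units [-0.001 -0.021  0.004] shift units [ 0.31  -8.116  1.012]  t 5.92
turn units [-0.368 -0.021  0.001] shift units [ 0.31  -8.116  1.012]  t 5.92
```

>>> {"op": "arm_command", "data": {
  "targets": [0,-0.02,0,0,-1,0,0,0,0,0,0,-0.8,0,0,0,0,0,0,0,0,0,0,0,0,0,0,0,0]
}}

```text
time: 6.25
ee_pos: [0.5021, -0.0124, 0.2751]
eef_rot: [0.027, 0.708, -0.031, 0.705]
ft_force: [-0.9, 0.5, -1.8]
width: 0.014
```

```bash
python3 - <<'E'
from h import *
import pickle
s=read_state();print(s["ee_pos"],s["width"],s["ft_force"],Ro.from_quat(s["eef_rot"]).as_matrix().round(4),s["joint_vel"].round(3))
pickle.dump(s,open("s4.pkl","wb"));im=camera("wrist")[...,::-1];cv2.imwrite("pics/w4.png",im)
E
```

```text
[ 0.50207378 -0.01242585  0.27511385] 0.014031591930038032 [-0.91546738  0.50778232 -1.75710959] [[-0.0058  0.0821  0.9966]
 [-0.005   0.9966 -0.0821]
 [-1.     -0.0054 -0.0053]] [ 0.042 -0.011  0.028  0.023  0.013  0.004  0.025]
```

View pics/w4.png

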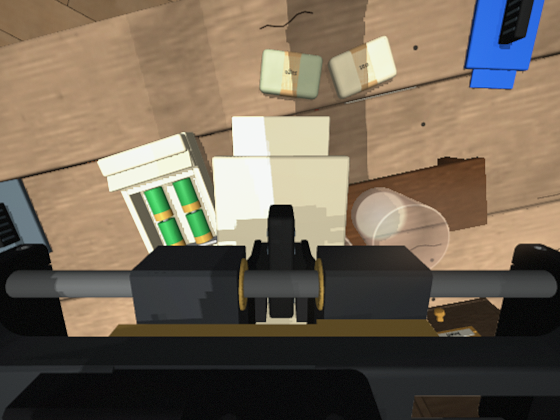

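```bash
python3 - <<'E'
from h import *
import pickle
np.set_printoptions(precision=4,suppress=True)
c=calibration("wrist");K=np.array(c["camera_matrix"]);T=np.array(c["tool_from_camera"])
for uv,xt in (([232,117],.033),([328,117],.033),([214,157],.029),([348,157],.029)):
    d=np.linalg.inv(K)@[*uv,1];d=T[:3,:3]@d;o=T[:3,3];print(o+d*(xt-o[0])/d[0])
im=cv2.imread("pics/w4.png")
cv2.imwrite("pics/w4c.png",cv2.resize(im[120:260,80:240],None,fx=5,fy=4.2857,interpolation=cv2.INTER_CUBIC)[:600,:800])
E
```

```text
[ 0.033  -0.0275 -0.0802]
[ 0.033   0.027  -0.0802]
[ 0.029  -0.0381 -0.0581]
[ 0.029   0.0388 -0.0582]
```

View pics/w4c.png

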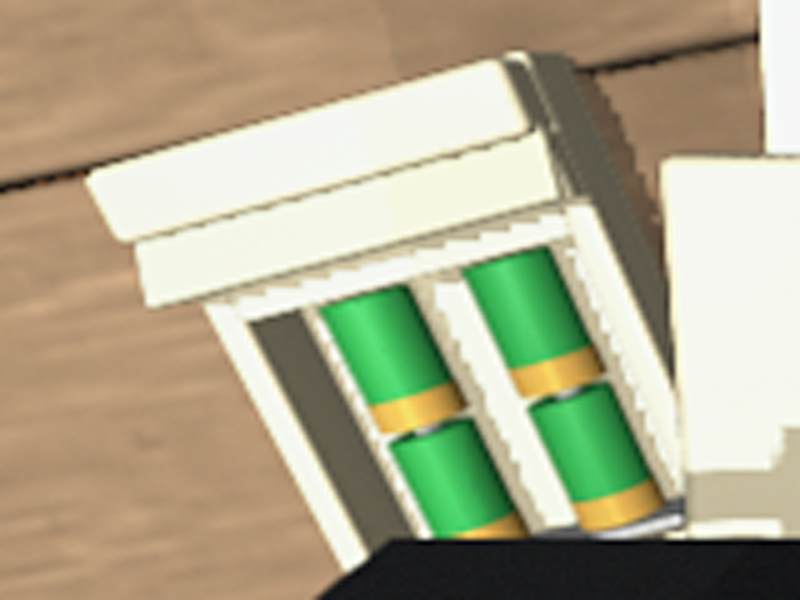

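```bash
python3 - <<'E'
from h import *
import pickle
np.set_printoptions(precision=4,suppress=True)
s=pickle.load(open("s4.pkl","rb"))
f=lambda L:np.array(L,float)/[5,4.2857]+[80,120]-.4
rim=onz("wrist",f([[205,303],[345,572],[590,203],[688,425]]),.04,s);print("rim",rim)
y1=np.degrees(np.arctan2(*(rim[1]-rim[0])[[1,0]]));y2=np.degrees(np.arctan2(*(rim[3]-rim[2])[[1,0]]));print(y1,y2)
for z in(.055,.06,.065): print(z,"backtop",onz("wrist",f([[88,178],[502,58]]),z,s).tolist(),"strip-start",onz("wrist",f([[130,240],[540,130]]),z,s).tolist())
print("front",[onz("wrist",f([[150,305],[558,198]]),z,s).tolist() for z in (.04,.057,.06)])
print("bot",onz("wrist",f([[572,62]]),0,s))
E
```

```text
rim [[ 0.4859 -0.2237  0.04  ]
 [ 0.5766 -0.2046  0.04  ]
 [ 0.4639 -0.1178  0.04  ]
 [ 0.5348 -0.1022  0.04  ]]
11.844491550258152 12.358065089815652
0.055 backtop [[0.4454735544413743, -0.23556165247880922, 0.05499999999999999], [0.4208952745301558, -0.12807536400272987, 0.05499999999999999]] strip-start [[0.4638677483399794, -0.22948021832513057, 0.05499999999999999], [0.4411655601521849, -0.1222337580440437, 0.05499999999999999]]
0.06 backtop [[0.44527077250056646, -0.23237560654147169, 0.06], [0.4210328001733832, -0.1263775588731436, 0.06]] strip-start [[0.4634102828448902, -0.2263783751136056, 0.06], [0.44102242612546566, -0.12061683501108371, 0.06]]
0.065 backtop [[0.4450679905597586, -0.22918956060413415, 0.065], [0.4211703258166105, -0.12467975374355734, 0.065]] strip-start [[0.46295281734980104, -0.22327653190208055, 0.065], [0.4408792920987465, -0.1189999119781237, 0.065]]
front [[[0.485351751087915, -0.23829574414922125, 0.03999999999999998], [0.46173687220108267, -0.12576197156468463, 0.03999999999999998]], [[0.48288735379285536, -0.22777162467155476, 0.056999999999999995], [0.4603398322161567, -0.1203242107925037, 0.056999999999999995]], [[0.4824524601525507, -0.22591442711667242, 0.06], [0.4600932957482286, -0.11936460595035413, 0.06]]]
bot [[ 0.4222 -0.1276  0.    ]]
```

```bash
cat >> h.py <<'E'
YAW=12.4; U=np.array([np.cos(np.radians(YAW)),np.sin(np.radians(YAW)),0]);V=np.array([-U[1],U[0],0]);O=np.array([.5296,-.1595,0]);TIP=np.array([.036,0,-.081])
def tgt(x,z,tilt,y=0):
    R=Rtool(YAW,tilt); return O+x*U+y*V+[0,0,z]-R@TIP, R
def tipnow(s):
    R0=Ro.from_quat(s["eef_rot"]).as_matrix(); p=s["ee_pos"]+R0@TIP-O; zc=R0[:,2]
    print("tip chime x,y,z mm",(np.array([p@U,p@V,p[2]])*1000).round(1),"tilt",np.degrees(np.arcsin(zc[2])).round(1),"yaw",np.degrees(np.arctan2(zc[1],zc[0])).round(1),"roll",np.degrees(np.arcsin(R0[2,1])).round(1),"F",s["ft_force"].round(1),"w",round(float(s["width"])*1000,1),"t",round(float(s["time"]),2))
E
python3 - <<'E'
from h import *
s=read_state();tipnow(s);need(*tgt(-.029,.13,22),s);print(tgt(-.029,.13,22)[0])
need(s["ee_pos"],Rtool(YAW,0),s)
E
```

```text
tip chime x,y,z mm [-73.  173.  239.6] tilt -0.3 yaw -4.7 roll -0.3 F [-0.4 -1.1 -1.9] w 13.8 t 6.3
turn units [-0.375 -0.493  0.08 ] shift units [ 3.272 -5.359  2.846]  t 6.3
[ 0.5614552  -0.15249618  0.19372175]
turn units [-0.381 -0.008  0.007] shift units [0. 0. 0.]  t 6.3
```

>>> {"op": "arm_command", "data": {
  "targets": [-0.125,0,0,0,-0.8,0.5,0,-0.125,0,0,0,-0.9,0.5,0,-0.125,0,0,0,-0.9,0.5,0,0,-0.15,0,0,-0.9,0.5,0,0,-0.15,0,0.3,-0.9,0.5,0,0,-0.15,0,0.3,-0.9,0.5,0,0,0,0,0,0,0,0]
}}

```text
time: 6.88
ee_pos: [0.599, -0.1296, 0.2601]
eef_rot: [-0.07, 0.568, 0.096, 0.815]
ft_force: [0.2, -1.2, -1.3]
width: 0.0135
```

```bash
python3 - <<'E'
from h import *
s=read_state();tipnow(s);need(*tgt(-.029,.11,22),s);print(s["joint_positions"].round(2))
E
```

```text
tip chime x,y,z mm [ 10.7  12.5 198.3] tilt 20.2 yaw 13.8 roll -0.3 F [ 0.2 -1.2 -1.3] w 13.5 t 6.88
turn units [ 0.029 -0.039 -0.004] shift units [ 2.664 -0.514 -2.767]  t 6.88
[-0.18  0.08  0.42  1.78 -0.22  0.98  2.14]
```

>>> {"op": "arm_command", "data": {
  "targets": [0.03,-0.04,0,0.65,-0.15,-0.7,0,0,0,0,0.65,-0.15,-0.7,0,0,0,0,0.65,-0.15,-0.7,0,0,0,0,0.65,-0.05,-0.7,0,0,0,0,0,0,0,0,0,0,0,0,0,0,0]
}}

```text
time: 7.38
ee_pos: [0.5594, -0.1463, 0.169]
eef_rot: [-0.058, 0.557, 0.093, 0.823]
ft_force: [-0.2, 0.6, -0.7]
width: 0.0136
```

```bash
python3 - <<'E'
from h import *
import pickle
s=read_state();tipnow(s);need(*tgt(-.029,.061,22),s);print(s["joint_positions"].round(2))
pickle.dump(s,open("s5.pkl","wb"));im=camera("wrist")[...,::-1].copy();cv2.imwrite("pics/w5.png",im)
E
```

```text
tip chime x,y,z mm [-29.8   6.7 105.4] tilt 21.9 yaw 12.5 roll 0.5 F [-0.2  0.6 -0.7] w 13.6 t 7.38
turn units [ 0.001 -0.003 -0.011] shift units [ 1.652 -0.272 -0.635]  t 7.38
[-0.13  0.08  0.43  1.99 -0.32  0.77  2.29]
```

View pics/w5.png

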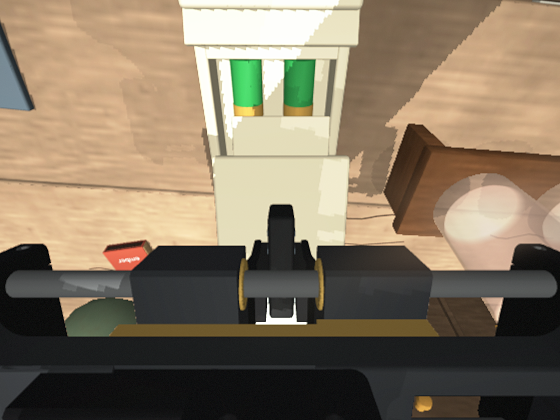

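```bash
python3 - <<'E'
from h import *
import pickle
s=pickle.load(open("s5.pkl","rb"))
for uv,z in (([186,46],.057),([357,46],.057),([183,10],.06),([360,10],.06),([197,47],.04),([348,47],.04)):
    p=onz("wrist",[uv],z,s)[0]-O;print(uv,z,(p@U*1000).round(1),(p@V*1000).round(1))
E
```

```text
[186, 46] 0.057 -58.1 -54.3
[357, 46] 0.057 -58.5 56.5
[183, 10] 0.06 -77.4 -51.7
[360, 10] 0.06 -77.9 54.5
[197, 47] 0.04 -55.2 -51.5
[348, 47] 0.04 -55.6 54.3
```

>>> {"op": "arm_command", "data": {
  "targets": [0,0,-0.01,0.6,-0.12,-0.2,0,0,0,0,0.55,-0.08,-0.2,0,0,0,0,0.5,0,-0.2,0,0,0,0,0,0,0,0,0,0,0,0,0,0,0]
}}

```text
time: 7.85
ee_pos: [0.5695, -0.1469, 0.1319]
eef_rot: [-0.063, 0.553, 0.093, 0.826]
ft_force: [-0.2, -0.7, -0.7]
width: 0.0136
```

```bash
python3 - <<'E'
from h import *
import pickle
s=read_state();tipnow(s);need(*tgt(-.052,.052,22,.001),s);need(*tgt(-.073,.043,22,.001),s)
E
```

```text
tip chime x,y,z mm [-19.5   3.1  67.8] tilt 22.4 yaw 13.0 roll -0.1 F [-0.2 -0.7 -0.7] w 13.6 t 7.85
turn units [ 0.011  0.008 -0.002] shift units [ 0.111 -0.098 -1.433]  t 7.85
turn units [ 0.011  0.008 -0.002] shift units [ 0.124 -0.09  -2.347]  t 7.85
```

>>> {"op": "arm_command", "data": {
  "targets": [0.011,0.008,0,0.06,-0.08,-0.4,0,0,0,0,0.05,0,-0.4,0,0,0,0,0,0,-0.4,0,0,0,0,0,0,-0.2,0,0,0,0,0,0,0,0,0,0,0,0,0,0,0]
}}

```text
time: 8.35
ee_pos: [0.5384, -0.1562, 0.1194]
eef_rot: [-0.06, 0.554, 0.09, 0.826]
ft_force: [0.1, 0.4, -1.0]
width: 0.0137
```

```bash
python3 - <<'E'
from h import *
import pickle
s=read_state();tipnow(s);need(*tgt(-.073,.043,22,.001),s)
im=camera("wrist")[...,::-1].copy();cv2.imwrite("pics/w6.png",im)
im=camera("scene")[...,::-1].copy();cv2.imwrite("pics/s6.png",cv2.resize(im[140:240,220:360],None,fx=5,fy=5,interpolation=cv2.INTER_CUBIC))
E
```

```text
tip chime x,y,z mm [-52.    1.3  55.4] tilt 22.3 yaw 12.5 roll 0.0 F [ 0.1  0.4 -1. ] w 13.7 t 8.35
turn units [ 0.001  0.007 -0.001] shift units [ 0.157 -0.012 -0.958]  t 8.35
```

View pics/w6.png

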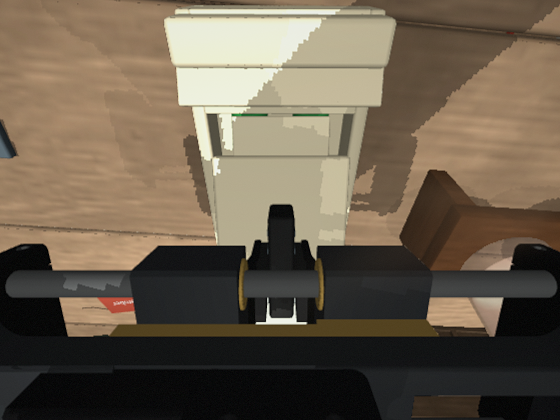

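View pics/s6.png

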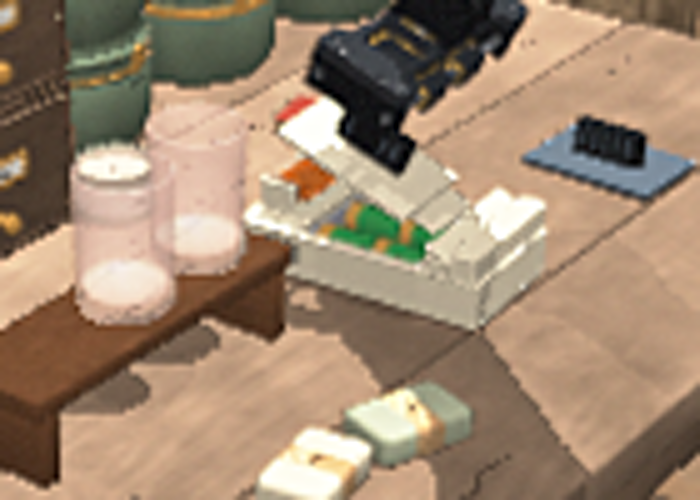

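>>> {"op": "arm_command", "data": {
  "targets": [0,0.007,0,0.15,0,-0.1,0,0,0,0,0,0,-0.25,0,0,0,0,0,0,-0.25,0,0,0,0,0,0,-0.25,0,0,0,0,0,0,0,0]
}}

```text
time: 8.87
ee_pos: [0.5199, -0.1601, 0.107]
eef_rot: [-0.061, 0.556, 0.091, 0.824]
ft_force: [-0.1, -0.2, -0.4]
width: 0.0136
```

```bash
python3 - <<'E'
from h import *
import pickle
s=read_state();tipnow(s);need(*tgt(-.073,.043,22,.001),s)
im=camera("wrist")[...,::-1].copy();cv2.imwrite("pics/w7.png",im)
im=camera("scene")[...,::-1].copy();cv2.imwrite("pics/s7.png",cv2.resize(im[150:220,250:350],None,fx=7,fy=7,interpolation=cv2.INTER_CUBIC))
E
```

```text
tip chime x,y,z mm [-71.3   1.3  43.3] tilt 21.9 yaw 12.6 roll -0.0 F [-0.1 -0.2 -0.4] w 13.6 t 8.87
turn units [ 0.003 -0.001 -0.001] shift units [-0.018 -0.02  -0.069]  t 8.87
```

View pics/w7.png

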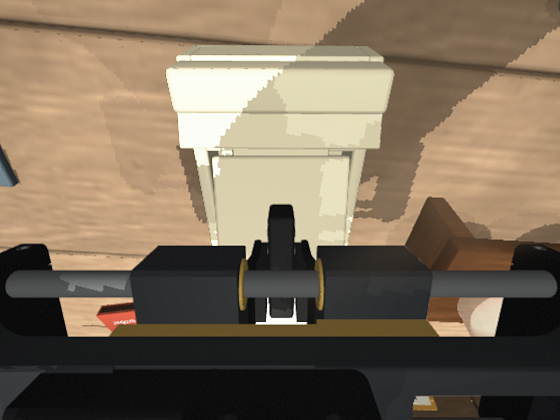

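View pics/s7.png

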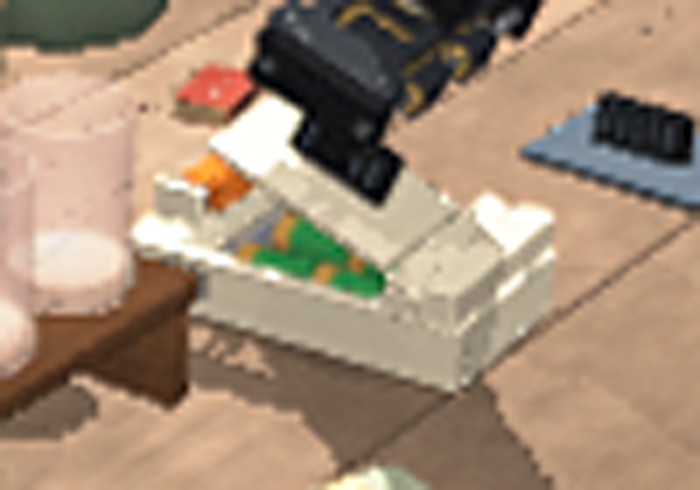

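>>> {"op": "arm_command", "data": {
  "targets": [0,0,0,0,0,-0.12,0,0,0,0,0,0,-0.1,0,0,0,0,0,0,0,0]
}}

```text
time: 9.22
ee_pos: [0.5162, -0.161, 0.1059]
eef_rot: [-0.062, 0.555, 0.091, 0.824]
ft_force: [0.1, -1.1, -1.1]
width: 0.0136
```

```bash
python3 - <<'E'
from h import *
s=read_state();tipnow(s);need(*tgt(-.074,.042,14,.001),s)
E
```

```text
tip chime x,y,z mm [-75.    1.1  42.1] tilt 22.1 yaw 12.6 roll -0.1 F [ 0.1 -1.1 -1.1] w 13.6 t 9.22
turn units [0.004 0.179 0.   ] shift units [ 0.487 -0.016  0.204]  t 9.22
```

>>> {"op": "arm_command", "data": {
  "targets": [0,0.09,0,0.24,0,0.09,0,0,0.09,0,0.24,0,0.08,0,0,0,0,0,0,0,0]
}}

```text
time: 9.47
ee_pos: [0.5243, -0.1598, 0.0967]
eef_rot: [-0.067, 0.613, 0.085, 0.782]
ft_force: [0.9, 0.1, -0.0]
width: 0.0138
```

```bash
python3 - <<'E'
from h import *
s=read_state();tipnow(s);need(*tgt(-.075,.042,8,.001),s)
E
```

```text
tip chime x,y,z mm [-75.4   0.7  42.4] tilt 13.8 yaw 12.5 roll -0.1 F [ 0.9  0.1 -0. ] w 13.8 t 9.47
turn units [0.001 0.129 0.002] shift units [0.354 0.007 0.139]  t 9.47
```

>>> {"op": "arm_command", "data": {
  "targets": [0,0.065,0,0.18,0,0.07,0,0,0.065,0,0.18,0,0.07,0,0,0,0,0,0,0,0]
}}

```text
time: 9.72
ee_pos: [0.5297, -0.1588, 0.0885]
eef_rot: [-0.072, 0.653, 0.081, 0.75]
ft_force: [-0.2, 0.9, -0.7]
width: 0.0138
```

```bash
python3 - <<'E'
from h import *
s=read_state();tipnow(s);need(*tgt(-.076,.042,3,.001),s)
im=camera("scene")[...,::-1].copy();cv2.imwrite("pics/s8.png",cv2.resize(im[150:220,250:350],None,fx=7,fy=7,interpolation=cv2.INTER_CUBIC))
E
```

```text
tip chime x,y,z mm [-75.    0.5  41.6] tilt 7.9 yaw 12.5 roll -0.1 F [-0.2  0.9 -0.7] w 13.8 t 9.72
turn units [0.002 0.11  0.002] shift units [0.264 0.012 0.074]  t 9.72
```

View pics/s8.png

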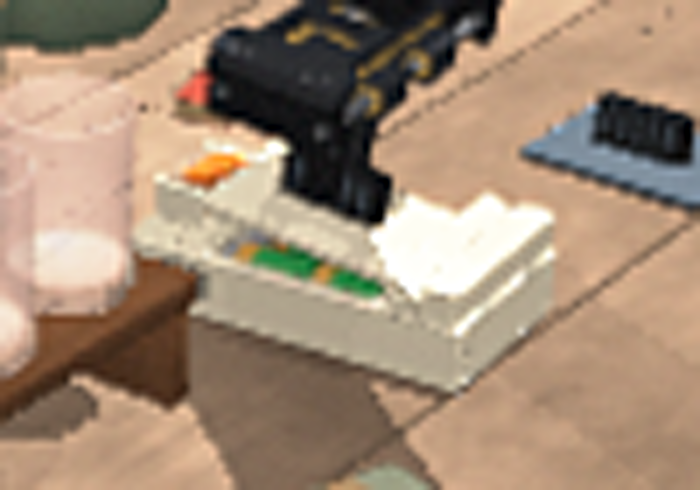

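Lip is in the slot and the far end is now at the height of the orange catch (around 215,170 in the crop). I'll press on in smaller steps.

>>> {"op": "arm_command", "data": {
  "targets": [0,0.06,0,0.15,0,0.03,0,0,0.05,0,0.13,0,0.03,0,0,0,0,0,0,0,0]
}}

```text
time: 10.02
ee_pos: [0.5307, -0.1599, 0.0825]
eef_rot: [-0.074, 0.681, 0.078, 0.724]
ft_force: [1.1, 1.9, -0.9]
width: 0.0138
```

```bash
python3 - <<'E'
from h import *
s=read_state();tipnow(s);need(*tgt(-.076,.042,0,.001),s)
E
```

```text
tip chime x,y,z mm [-77.7  -0.5  41.7] tilt 3.5 yaw 12.3 roll -0.0 F [ 1.1  1.9 -0.9] w 13.8 t 10.02
turn units [-0.002  0.077  0.   ] shift units [0.19  0.066 0.148]  t 10.02
```

>>> {"op": "arm_command", "data": {
  "targets": [0,0.04,0,0.12,0.02,0.04,0,0,0.04,0,0.14,0.02,0.03,0,0,0,0,0,0,0,0]
}}

```text
time: 10.27
ee_pos: [0.533, -0.1598, 0.0776]
eef_rot: [-0.075, 0.701, 0.075, 0.705]
ft_force: [0.4, 0.4, -1.1]
width: 0.0135
```

```bash
python3 - <<'E'
from h import *
s=read_state();tipnow(s);need(*tgt(-.076,.042,0,.001),s)
im=camera("scene")[...,::-1].copy();cv2.imwrite("pics/s9.png",cv2.resize(im[150:220,250:350],None,fx=7,fy=7,interpolation=cv2.INTER_CUBIC))
E
```

```text
tip chime x,y,z mm [-77.5  -0.8  41.1] tilt 0.3 yaw 12.2 roll -0.0 F [ 0.4  0.4 -1.1] w 13.5 t 10.27
turn units [-0.004  0.008  0.   ] shift units [-0.017  0.082  0.07 ]  t 10.27
```

View pics/s9.png

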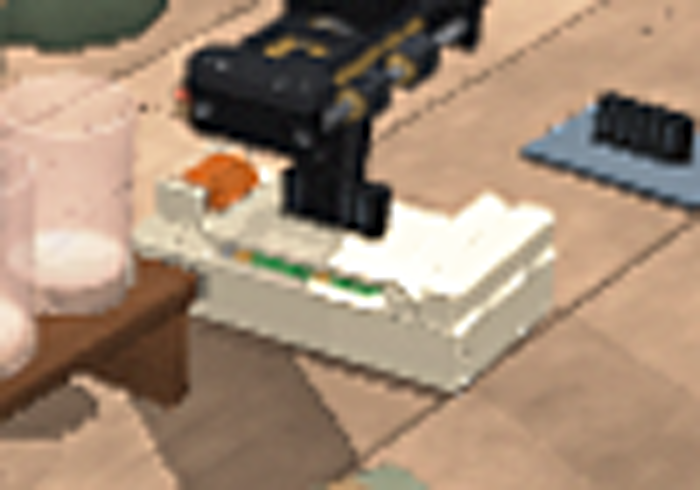

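>>> {"op": "arm_command", "data": {
  "targets": [0,0.01,0,0.12,0,0,0,0,0,0,0.12,0,0,0,0,0,0,0,0,0,0]
}}

```text
time: 10.57
ee_pos: [0.5328, -0.1605, 0.0783]
eef_rot: [-0.073, 0.701, 0.076, 0.705]
ft_force: [2.4, 0.5, -5.0]
width: 0.0135
```

```bash
python3 - <<'E'
from h import *
s=read_state();tipnow(s)
im=camera("wrist")[...,::-1].copy();cv2.imwrite("pics/w10.png",im)
im=camera("scene")[...,::-1].copy();cv2.imwrite("pics/s10.png",cv2.resize(im[150:220,250:350],None,fx=7,fy=7,interpolation=cv2.INTER_CUBIC))
E
```

```text
tip chime x,y,z mm [-77.9  -1.   41.8] tilt 0.3 yaw 12.1 roll 0.2 F [ 2.4  0.5 -5. ] w 13.5 t 10.57
```

View pics/w10.png

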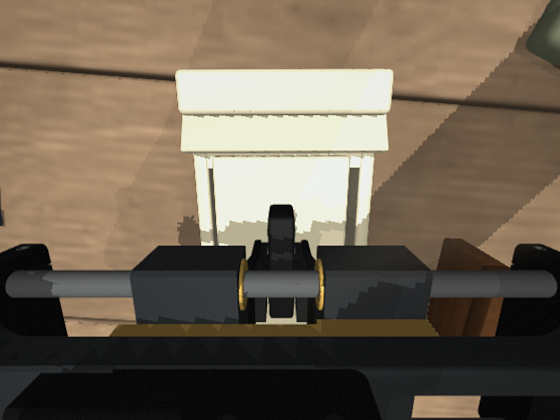

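View pics/s10.png

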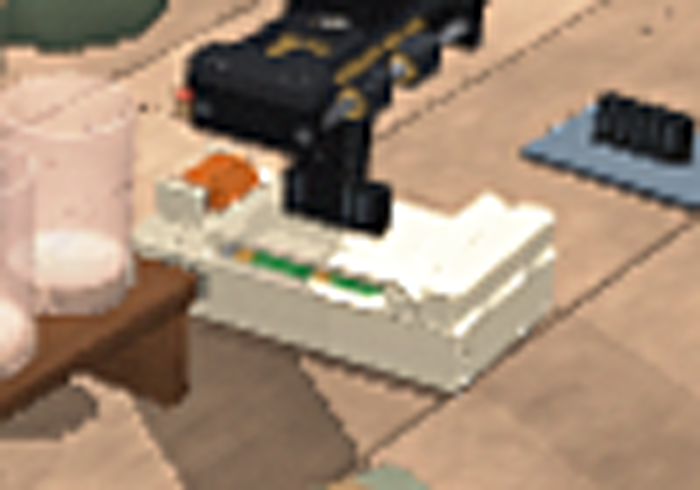

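>>> {"op": "arm_command", "data": {
  "targets": [0,0,0,0.2,0,0,0,0,0,0,0.3,0,0,0]
}}

```text
time: 10.83
ee_pos: [0.5357, -0.1601, 0.0731]
eef_rot: [-0.071, 0.698, 0.077, 0.708]
ft_force: [-20.3, 11.4, 65.3]
width: 0.0138
```

```bash
python3 - <<'E'
from h import *
s=read_state();tipnow(s);print(s["torque"].round(2),s["ee_pos"])
im=camera("top")[...,::-1].copy();cv2.imwrite("pics/t10.png",cv2.resize(im[150:225,310:370],None,fx=8,fy=8,interpolation=cv2.INTER_CUBIC))
s=read_state();tipnow(s)
E
```

```text
tip chime x,y,z mm [-74.6  -1.1  35.9] tilt 0.8 yaw 12.1 roll 0.4 F [-20.3  11.4  65.3] w 13.8 t 10.83
[2.54 4.19 0.18] [ 0.53567979 -0.16005497  0.07305858]
tip chime x,y,z mm [-74.3  -1.1  35.4] tilt 0.9 yaw 12.1 roll 0.4 F [-13.4   9.3  49. ] w 13.7 t 10.88
```

View pics/t10.png

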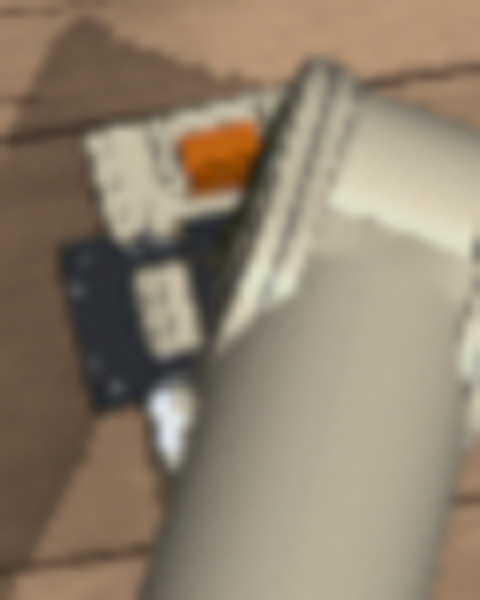

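>>> {"op": "arm_command", "data": {
  "targets": [0,0,0,-0.1,0,0,0,0,0,0,-0.05,0,0,0,0,0,0,0,0,0,0]
}}

```text
time: 11.13
ee_pos: [0.5357, -0.1597, 0.0764]
eef_rot: [-0.071, 0.697, 0.077, 0.709]
ft_force: [3.3, 0.7, 0.7]
width: 0.0138
```

```bash
python3 - <<'E'
from h import *
s=read_state();tipnow(s);print(s["ee_pos"])
im=camera("scene")[...,::-1].copy();cv2.imwrite("pics/s11.png",cv2.resize(im[150:220,250:350],None,fx=7,fy=7,interpolation=cv2.INTER_CUBIC))
E
```

```text
tip chime x,y,z mm [-74.4  -0.9  39. ] tilt 1.0 yaw 12.1 roll 0.4 F [3.3 0.7 0.7] w 13.8 t 11.13
[ 0.53571652 -0.15973359  0.07643439]
```

View pics/s11.png

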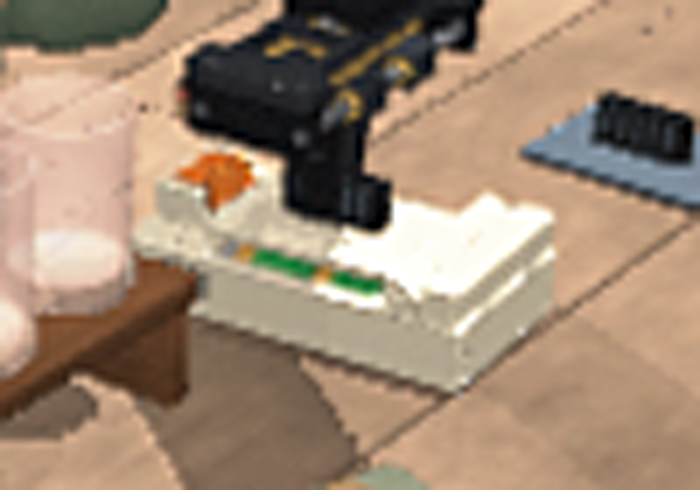

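>>> {"op": "arm_command", "data": {
  "targets": [0,0,0,0,0,0,0.5,0,0,0,0,0,0,0.5,0,0,0,0,0,0,0.5,0,0,0,0,0,0,0.5,0,0,0,0,0,0,0.5,0,0,0,0,0,0,0.5,0,0,0,0,0,0,0.5,0,0,0,0,0,0,0.5]
}}

```text
time: 11.85
ee_pos: [0.5335, -0.1606, 0.0746]
eef_rot: [-0.071, 0.699, 0.077, 0.708]
ft_force: [0.0, -0.2, -0.4]
width: 0.043
```

>>> {"op": "arm_command", "data": {
  "targets": [0,0,0,-0.4,0,0,0.5,0,0,0,-0.8,0,0,0.5,0,0,0,-0.8,0,0,0.5,0,0,0,-0.8,0,0,0.5,0,0,0,-0.8,0,0,0.5,0,0,0,-0.8,0,0,0.5,0,0,0,0,0,0,0.5]
}}

```text
time: 12.43
ee_pos: [0.531, -0.1623, 0.1928]
eef_rot: [-0.07, 0.699, 0.076, 0.707]
ft_force: [0.4, -0.3, 0.2]
width: 0.0435
```

```bash
python3 - <<'E'
from h import *
import pickle
s=read_state();tipnow(s);print(s["ee_pos"]);pickle.dump(s,open("s12.pkl","wb"))
im=camera("wrist")[...,::-1].copy();cv2.imwrite("pics/w12.png",im)
im=camera("scene")[...,::-1].copy();cv2.imwrite("pics/s12.png",cv2.resize(im[150:220,250:350],None,fx=7,fy=7,interpolation=cv2.INTER_CUBIC))
E
```

```text
tip chime x,y,z mm [-79.8  -2.1 155.8] tilt 0.7 yaw 11.9 roll 0.4 F [ 0.4 -0.3  0.2] w 43.5 t 12.43
[ 0.53102919 -0.16226154  0.19275275]
```

View pics/w12.png

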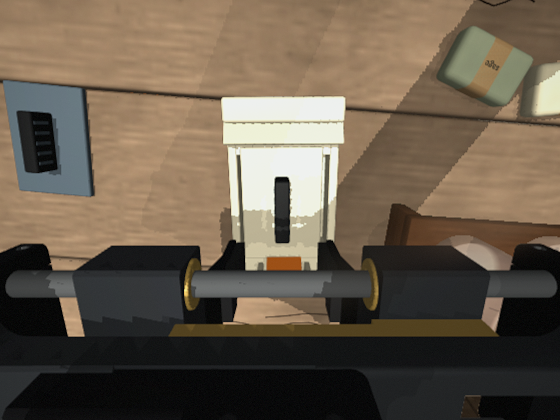

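View pics/s12.png

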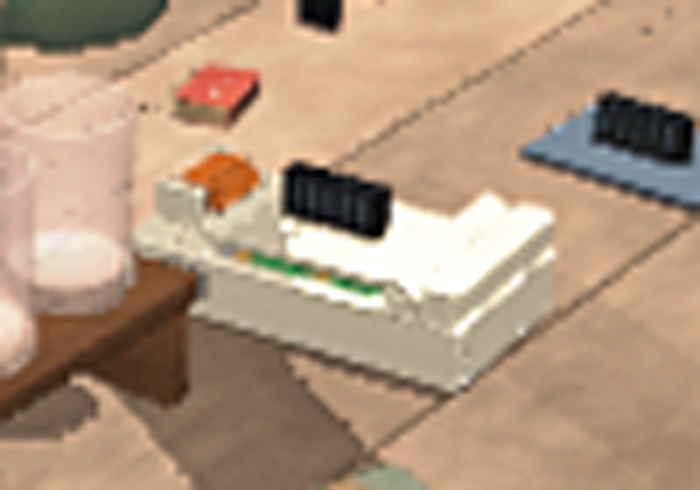

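>>> {"op": "arm_command", "data": {
  "targets": [0,0,0,-0.3,0,0.8,0.5,0,0,0,-0.3,0,0.9,0.5,0,0,0,0,0,0.9,0.5,0,0,0,0,0,0.6,0.5,0,0,0,0,0,0,0.5,0,0,0,0,0,0,0.5]
}}

```text
time: 13.03
ee_pos: [0.6076, -0.1443, 0.2007]
eef_rot: [-0.069, 0.704, 0.077, 0.703]
ft_force: [0.5, -0.4, 0.7]
width: 0.0431
```

```bash
python3 - <<'E'
from h import *
import pickle
s=read_state();print(s["ee_pos"]);pickle.dump(s,open("s13.pkl","wb"))
im=camera("wrist")[...,::-1].copy();cv2.imwrite("pics/w13.png",im)
cv2.imwrite("pics/w13c.png",cv2.resize(im[20:240,200:360],None,fx=2.7,fy=2.7,interpolation=cv2.INTER_CUBIC))
E
```

```text
[ 0.6076107  -0.14429439  0.20071503]
```

View pics/w13c.png

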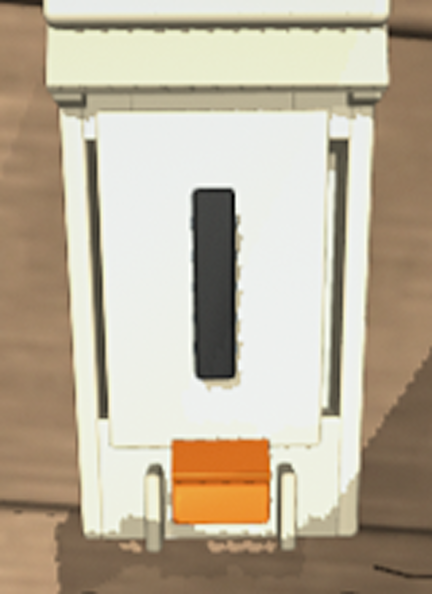

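```bash
python3 - <<'E'
from h import *
import pickle
s=pickle.load(open("s13.pkl","rb"))
def f(L,z,n):
    p=onz("wrist",np.array(L)/2.7+[200,20]-.3,z,s)-O;print(n,[(round(a@U*1000,1),round(a@V*1000,1)) for a in p])
f([[97,110],[327,112],[320,446],[110,446]],.048,"plate z48")
f([[97,110],[327,112],[320,446],[110,446]],.060,"plate z60")
f([[192,190],[236,190],[236,380],[196,380]],.076,"rib")
f([[172,440],[270,440]],.052,"nose");f([[48,88],[388,88]],.057,"mouth");f([[62,110],[374,112],[357,535],[84,535]],.04,"rim")
E
```

```text
plate z48 [(np.float64(-55.4), np.float64(-40.0)), (np.float64(-54.3), np.float64(37.8)), (np.float64(60.2), np.float64(38.4)), (np.float64(59.4), np.float64(-40.8))]
plate z60 [(np.float64(-52.8), np.float64(-38.5)), (np.float64(-51.8), np.float64(36.1)), (np.float64(58.0), np.float64(36.7)), (np.float64(57.2), np.float64(-39.3))]
rib [(np.float64(-26.5), np.float64(-7.8)), (np.float64(-26.4), np.float64(6.0)), (np.float64(32.6), np.float64(5.8)), (np.float64(32.4), np.float64(-7.6))]
nose [(np.float64(56.6), np.float64(-17.3)), (np.float64(57.0), np.float64(19.1))]
mouth [(np.float64(-60.1), np.float64(-54.4)), (np.float64(-59.4), np.float64(56.3))]
rim [(np.float64(-57.2), np.float64(-53.1)), (np.float64(-55.9), np.float64(55.3)), (np.float64(97.9), np.float64(55.2)), (np.float64(96.6), np.float64(-53.9))]
```

```bash
python3 - <<'E'
from h import *
im=camera("scene")[...,::-1].copy();cv2.imwrite("pics/s14.png",im)
big=cv2.resize(im[150:220,250:350],None,fx=7,fy=7,interpolation=cv2.INTER_CUBIC)
def C(x,y,z): return O+(x)*U+y*V+[0,0,z]
for x,y,z in ((.060,.039,.048),(-.054,.039,.048),(.033,.006,.076),(-.027,.006,.076),(-.100,.055,.04),(.098,.055,.04)):
    q=(proj("scene",C(x,y,z))[0]-[250,150]+.5)*7; cv2.circle(big,tuple(int(v) for v in q),3,(255,0,255),-1)
cv2.imwrite("pics/s14c.png",big); tipnow(read_state())
E
```

```text
tip chime x,y,z mm [ -2.   -0.6 164.9] tilt 0.1 yaw 11.8 roll 0.7 F [ 0.1  0.  -0.3] w 43.4 t 13.13
```

View pics/s14c.png

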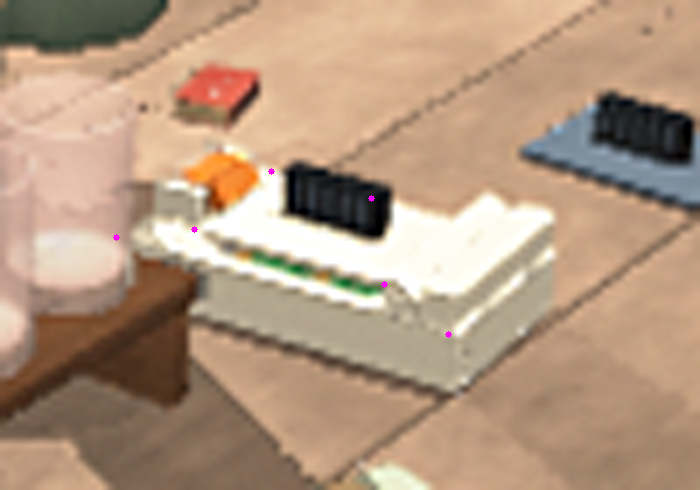

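```bash
python3 -c "
from bench import *
print(close_job())"
```

```text
the job is handed in; nothing more can be done
None
```

I fitted the cream cover to the chime, let go of it and handed the job in at about 13 s. The hand-in gave no verdict.

I gripped the cover by its rib and slid the lip into the slot at about 22° tilt, with the tip about 75 mm from the chime's centre and 42 mm high. Then I swung it down about the lip, pressed it shut and backed off.

**Final checks:**
- **Position:** The wrist view puts the plate at x −55 to +60 mm and y ±40 mm in my chime frame. That frame reads about 2 mm low along x, so the cover sits about where it should.
- **Catch:** The orange nose shows 3–4 mm over the plate's end, so it has snapped.
- **Flatness:** The plate's measured widths fit a flat plate with its top at 48 mm. I had no direct measurement of its height.
- **Clear of contact:** The gripper stood clear above the chime, with the wrist force near zero. The grey cover looked unmoved in the views.

**What went wrong or disagreed:**
- **Press force:** The last press was too hard. The wrist read about 65 N, against the 5–15 N needed and the 120 N limit. I eased off at once.
- **Odd force reading:** Just before that, the force read −5 N (downward) while I was pressing. I did not explain it.
- **Calibration:** The top camera disagreed with the wrist camera by 6–8 mm on the cover's y position, and by about 2–5 mm on the chime. My points drawn on the scene picture were off by about 2 pixels. I used the wrist camera's values.

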